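# Load the rollers of a one-way clutch

## Task

The one-way clutch on the sloped stand is open for assembly and its three rollers stand in the aluminium tray. Put one roller into each of the three pockets of the cam, which has some play and has to be found by eye or touch; push each roller past its spring plunger and fully home, until its end is flush with the open face. Press by feel, do not ram the rollers into the clutch, and leave the oil bottle and the hex key where they are.

Things in the scene. Friction and masses are not known exactly. Their poses are not given: they have to be found in the camera images.
- stand: Fixed stand of welded grey steel plate, foot 132 x 116 mm (x by y). Origin: centre of the foot's underside, on the bench (z = 0). Its sloped plate leans 30 degrees and looks towards the stand's own -x and up; the clutch sits on it.
- clutch: Open one-way clutch: dark steel housing, 118 mm across, 38 mm thick, round a bright cam with three pockets 120 degrees apart, centres 40 mm from the axis. Origin: centre of the back face; own z points out of the flat open face, the plane z = 38 mm, 30 degrees from level. Stiff to turn (over 1 N m). In the middle a shaft end and circlip, 33 mm across, 1.2 mm proud.
- roller_a: Loose hardened steel roller, 18 mm diameter, 30 mm long, 1.4 mm chamfer at both ends, 40 to 80 g; stands on end in the tray at the start. The three rollers are alike and any roller may go into any pocket, either end first. Origin: centre of its lower end face at the start, own z along its axis.
- roller_b: As roller_a.
- roller_c: As roller_a.
- roller_a_mid (a point): Centre of roller_a (on its axis, 15 mm from either end).
- roller_b_mid (a point): Centre of roller_b.
- roller_c_mid (a point): Centre of roller_c.
- tray: Fixed low aluminium tray 110 x 100 mm (x by y) on rubber feet; the rollers stand in it. Its floor's upper face is 7 mm above the bench, its 3 mm thick walls reach 16 mm above the bench. Origin: under its centre, on the bench (z = 0).
- oil_bottle: Bystander: white oil bottle, 47 mm diameter, 130 mm tall, standing. Origin: centre of its underside.
- hex_key: Bystander: L-shaped hex key lying on the bench, 31 x 88 x 5 mm. Origin: centre of its underside.
- pocket0 (a point): Middle of a pocket's mouth with the cam in mid-play; own z points square out of the face, 30 degrees from vertical. The cam has play on its splines and was left anywhere within 0.2 rad of here, so each pocket lies up to 8 mm to one side along the rim, all three alike: find it by touch or by eye. A roller goes in with its axis along z; seated, its centre is 15 mm below the face.
- pocket1 (a point): As pocket0, 120 degrees counter-clockwise of it. Each pocket is 20.5 mm long along the rim, 20 to 22 mm wide, 30 mm deep, with a flat floor and straight walls. Seen from in front of the face, the spring plunger is in its counter-clockwise end wall; a seated roller rests against the other end wall, about 1 mm clockwise of the mouth's middle.
- pocket2 (a point): As pocket0, 240 degrees counter-clockwise of it. The spring plunger of each pocket is brass, domed (radius 8 mm), its middle 15 mm below the face, 4.5 mm out of the wall. A roller drops in 9 to 10 mm, then meets the dome and needs a push of about 8 to 20 N to press it aside; then it is pinched, does not fall by itself, and must be pushed on until it stops on the floor.
Mind the look-alikes: they are no part of the job. Leave any red look-alike of the roller_c alone. Leave any red look-alike of the roller_b alone.

How it is judged:
At the end, for the whole second after the job is handed in: Each of the three pockets holds a roller at rest: its centre is 13 to 17.5 mm below the open face (flush within 2 mm) and within 24 mm of the pocket's listed point, its axis within 0.12 rad of square to the face (((z of roller_a_mid in the frame of pocket0 between -0.0175 and -0.013 m and distance between roller_a_mid and pocket0 below 0.024 m and angle between the z axis of roller_a and the z axis of clutch, either way round below 0.12 rad) or (z of roller_b_mid in the frame of pocket0 between -0.0175 and -0.013 m and distance between roller_b_mid and pocket0 below 0.024 m and angle between the z axis of roller_b and the z axis of clutch, either way round below 0.12 rad) or (z of roller_c_mid in the frame of pocket0 between -0.0175 and -0.013 m and distance between roller_c_mid and pocket0 below 0.024 m and angle between the z axis of roller_c and the z axis of clutch, either way round below 0.12 rad)) and ((z of roller_a_mid in the frame of pocket1 between -0.0175 and -0.013 m and distance between roller_a_mid and pocket1 below 0.024 m and angle between the z axis of roller_a and the z axis of clutch, either way round below 0.12 rad) or (z of roller_b_mid in the frame of pocket1 between -0.0175 and -0.013 m and distance between roller_b_mid and pocket1 below 0.024 m and angle between the z axis of roller_b and the z axis of clutch, either way round below 0.12 rad) or (z of roller_c_mid in the frame of pocket1 between -0.0175 and -0.013 m and distance between roller_c_mid and pocket1 below 0.024 m and angle between the z axis of roller_c and the z axis of clutch, either way round below 0.12 rad)) and ((z of roller_a_mid in the frame of pocket2 between -0.0175 and -0.013 m and distance between roller_a_mid and pocket2 below 0.024 m and angle between the z axis of roller_a and the z axis of clutch, either way round below 0.12 rad) or (z of roller_b_mid in the frame of pocket2 between -0.0175 and -0.013 m and distance between roller_b_mid and pocket2 below 0.024 m and angle between the z axis of roller_b and the z axis of clutch, either way round below 0.12 rad) or (z of roller_c_mid in the frame of pocket2 between -0.0175 and -0.013 m and distance between roller_c_mid and pocket2 below 0.024 m and angle between the z axis of roller_c and the z axis of clutch, either way round below 0.12 rad)) and linear speed of each of roller_a, roller_b, roller_c below 0.02 m/s); the robot touches nothing.
It fails at once if a roller is rammed into the clutch (more than 100 N between a roller and the clutch) (contact force between any of roller_a, roller_b, roller_c and clutch above 100 N).
It fails at once if the robot leans on the clutch or stand with more than 100 N (contact force between any of the fingers, the arm and stand above 100 N).
It fails at once if the oil bottle or the hex key is moved more than 25 mm, or the bottle is tipped (distance of any of oil_bottle, hex_key from where it was at the start of the episode above 0.025 m or angle between oil_bottle's own z axis and vertical above 0.3 rad).
It also fails if it takes over 72 s, if anything falls off the work surface, if the arm or the gripper's body presses on something with over 40 N, if the wrist force passes 120 N, or if a joint passes its speed limit or range.

## Robot

A 6-joint arm with a two-finger parallel gripper is mounted at the origin on a cart in front of the work surface, level with it; the furniture and walls round the work are solid. World frame = base frame: x ahead of the robot, y to its left, z up, the work surface at z = 0. Lengths are in m, angles in rad, forces in N, time in s.
With the tool pointing down it reaches from about 0.35 to 0.775 m from the base axis. Payload 5.5 kg.
Tool frame: the origin (TCP) lies midway between the tips of the shut fingers; the grasp point (between the pads) lies 19 mm behind it (env.hold_point_z is the distance from the TCP to the grasp point, in m); z points along the fingers, y is the line along which they close (so a half turn about z gives the same grasp; the last joint's range is limited). The gripper opens to 85 mm and grips with 20 to 120 N. Pads are 22 mm wide; open, the fingers measure 114 mm over their backs; the gripper's body (76 mm by 85 mm) begins 54 mm behind the grasp point. The pads swing forward as they close: fully open they stand 13 mm farther back than shut.
Start: joints at [1.205, 0.313, 0.046, 1.304, 0, 1.431], TCP at [0.129, 0.56, 0.231] pointing down, gripper open.
Joint ranges: [-2.76, 2.76], [-0.86, 1.69], [-1.03, 1.26], [-2.2, 2.34], [-1.47, 1.5], [-3.14, 3.14]. Speed limits (rad/s): [2.57, 2.57, 3.14, 3.14, 3.14, 3.14].

## Interface

Orientations are given as a unit quaternion [w, x, y, z].
In Python, from workcell import env, read_camera gives the robot as it stands. The module is installed in compiled form; this text tells all that it offers.
- The arm moves only by the tool carry_out, never from a script. Its argument "moves" is a list of rows, each an object of numbers: "tx", "ty", "tz": the shift along the world's x, y, z in cm; "wx", "wy", "wz": the turn, a rotation vector about the world's x, y, z in rad; "claw": the closure, from -1 (fully open) to 1 (shut). A call has 1 to 8 rows; each row shifts and turns the commanded pose from where the row before left it; what a row does not reach is not made up. A row lasts 1/8 s, in which the tool goes at most 62.5 mm and 10.7 degrees, less where a joint would pass 70% of its speed; a pose out of reach is approached as far as the arm can. A call is refused whole if a number of a shift passes 6.25 or a number of a turn 0.188, either way. A call with a gripper value outside its range is refused whole. The fingers move at their own pace and stop on an object; "newtons" is the grip in N (left out, the last holds). Time passes only in rows, so rows that do not move let the fingers close. It gives the time, the measured TCP pose, the force, the opening and the grip force at its end, in the units of the state.
- env.get_state(): the state, without advancing time (a new reading comes with each control period).
- read_camera(name): name is "scene" or "top" or "wrist"; returns a dict with "image" (480x640x3 uint8, blue, green, red), "z_map" (480x640 float32, m along the optical axis (not along the pixel's ray), 0 where there is no reading), "fx", "fy", "cx", "cy" (pixels), "camera_from_world" (4x4, takes a point from world to camera coordinates); the wrist camera has in their place "hand_eye" (4x4, takes a point from camera to tool coordinates, whose origin is the TCP and whose axes are the flange's). Camera axes: x right, y down, z forward; pixel columns grow to the right and rows downward; lengths in m; the calibration is good to about 2 mm. A picture is of the moment at which its call begins: read the wrist's pose just before it.
- env.hand_in(): hands the job in; it is judged then, once.
The state is a dict: "clock": time; "joint_pos": joint angles; "qvel": joint speeds; "tau": joint torques, N m; "tcp_pos": TCP position; "orientation": TCP orientation; "wrist_force": force on the tool from outside, world axes, zero at the start; "ft_torque": the same for the moment, N m; "finger_gap": finger opening in m; "grip_force": force on a finger pad.
Only numpy, scipy, OpenCV 4.12 (cv2) and the standard library are available. Lean on these libraries where they do the work, as an engineer would, in place of code of your own. Each camera call takes 0.05 s, during which the arm holds its last target. There are 200 camera calls.

## Working session

There is one attempt and no reset: what is moved stays moved. The work goes in short steps, Python scripts to look and compute and a tool call to move; the robot and the scene stay as the last step left them, time stands still between calls to the robot, and variables do not carry over. Pictures are saved under pics/ and viewed, at most 10 in all, crops included, and the job is handed in when it is done.

Besides the shell and the picture viewer there is one more tool, called as name(argument=value, ...) on one line, values as JSON. carry_out: Moves the arm, as the interface text tells. Its arguments: {"type":"object","properties":{"moves":{"type":"array","items":{"type":"object","properties":{"tx":{"type":"number"},"ty":{"type":"number"},"tz":{"type":"number"},"wx":{"type":"number"},"wy":{"type":"number"},"wz":{"type":"number"},"claw":{"type":"number"}}}},"newtons":{"type":"number"}},"required":["moves"]}

```bash
mkdir -p pics; cat > h.py <<'E'
import numpy as np, cv2
from scipy.spatial.transform import Rotation as R
from workcell import env, read_camera
def snap(n,tag):
    s=env.get_state(); c=read_camera(n); cv2.imwrite(f'pics/{tag}.png',c['image'])
    if n=='wrist':
        T=np.eye(4);q=s['orientation'];T[:3,:3]=R.from_quat([q[1],q[2],q[3],q[0]]).as_matrix();T[:3,3]=s['tcp_pos']
        W=T@c['hand_eye']
    else: W=np.linalg.inv(c['camera_from_world'])
    np.savez(f'pics/{tag}.npz',W=W,K=[c['fx'],c['fy'],c['cx'],c['cy']],z=c['z_map'],im=c['image'])
def px(tag,u,v,z=None,h=None):
    d=np.load(f'pics/{tag}.npz');fx,fy,cx,cy=d['K'];W=d['W']
    r=np.array([(u-cx)/fx,(v-cy)/fy,1.])
    if h is not None:
        rw=W[:3,:3]@r; return W[:3,3]+rw*(h-W[2,3])/rw[2]
    if z is None:
        p=d['z'][int(v)-1:int(v)+2,int(u)-1:int(u)+2];z=np.median(p[p>0])
    return W[:3,:3]@(r*z)+W[:3,3]
def proj(tag,P):
    d=np.load(f'pics/{tag}.npz');fx,fy,cx,cy=d['K'];p=np.linalg.inv(d['W'])@np.r_[P,1]
    return p[0]/p[2]*fx+cx,p[1]/p[2]*fy+cy
def cloud(tag):
    d=np.load(f'pics/{tag}.npz');fx,fy,cx,cy=d['K'];z=d['z'];v,u=np.mgrid[:480,:640]
    P=np.stack([(u-cx)/fx*z,(v-cy)/fy*z,z],-1)
    P=P@d['W'][:3,:3].T+d['W'][:3,3];P[z==0]=np.nan;return P
E
python3 -c "
from h import *
print(env.get_state())
for n in('top','scene','wrist'):
    snap(n,n);d=np.load(f'pics/{n}.npz');print(n,d['K'],d['W'].round(3).tolist(),(d['z']>0).mean())
"
```

```text
{'clock': 0.0, 'joint_pos': array([1.20538722e+00, 3.14001358e-01, 4.49830045e-02, 1.30357320e+00,
       1.15939248e-05, 1.43123189e+00]), 'qvel': array([ 0.0022899 ,  0.00053506,  0.00047473, -0.00089867,  0.00034817,
       -0.0005861 ]), 'tau': array([ 1.29867320e-03, -4.80627608e+01,  2.98533136e+01,  1.94383529e-02,
       -3.15088591e-04,  2.32055612e-06]), 'tcp_pos': array([0.12856629, 0.55993263, 0.23040995]), 'orientation': array([-2.29847719e-04,  1.12682463e-01,  9.93630644e-01, -8.67703231e-04]), 'wrist_force': array([-0.33637344,  0.5874366 , -0.23801505]), 'ft_torque': array([-0.03829826, -0.00806665,  0.01582744]), 'grip_force': 0.0, 'finger_gap': 0.08552375258197815}
top [453.1307573  453.1307573  323.00809877 239.79908036] [[0.005, -0.987, 0.16, 0.365], [-0.999, -0.012, -0.038, -0.073], [0.04, -0.16, -0.986, 0.922], [0.0, 0.0, 0.0, 1.0]] 0.9959147135416667
scene [615.80654064 615.80654064 327.20509826 252.39179408] [[0.781, -0.409, 0.473, 0.096], [-0.625, -0.512, 0.589, -0.601], [0.001, -0.755, -0.655, 0.687], [0.0, 0.0, 0.0, 1.0]] 0.9954361979166667
wrist [403.53314124 403.53314124 317.37318368 246.10760239] [[0.224, 0.927, 0.299, 0.052], [0.974, -0.213, -0.069, 0.577], [-0.001, 0.307, -0.952, 0.373], [0.0, 0.0, 0.0, 1.0]] 0.9959049479166666
```

View pics/top.png

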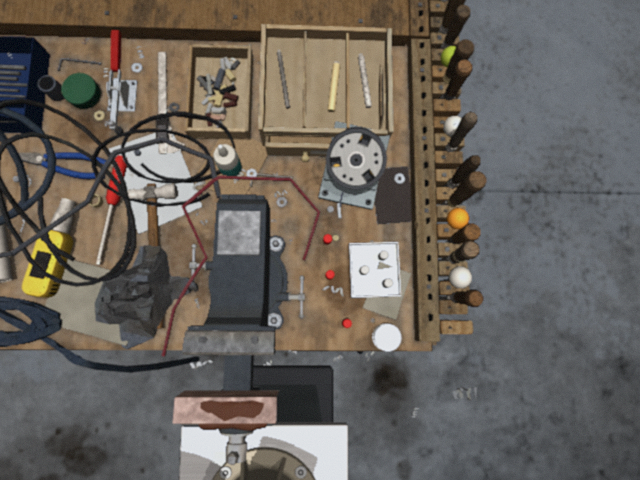

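View pics/scene.png

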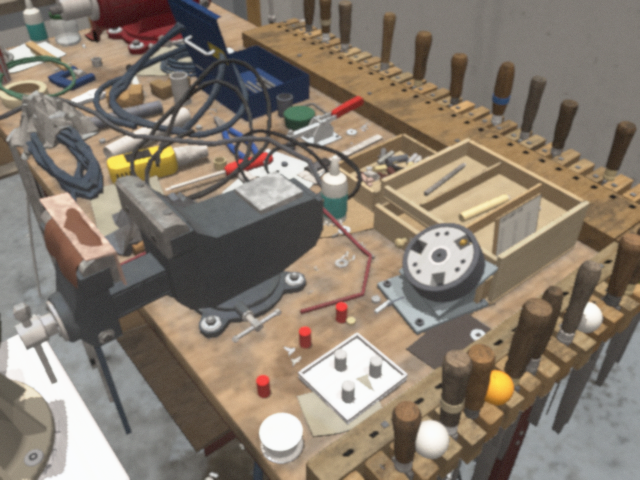

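The top view shows the tray at about (375,270) with rollers at (365,270), (384,255) and (388,283). The clutch is at (357,160), the bottle at (227,160) and the red look-alikes at (327,239), (330,274) and (347,323). A vise stands between the start pose and the work.

```bash
python3 - <<'E'
from h import *
a=cv2.imread('pics/top.png')[115:305,300:420];b=cv2.imread('pics/scene.png')[215:415,290:510]
a=cv2.resize(a,None,fx=3,fy=3,interpolation=cv2.INTER_CUBIC);b=cv2.resize(b,None,fx=2,fy=2,interpolation=cv2.INTER_CUBIC)
m=np.zeros((570,800,3),np.uint8);m[:570,:360]=a;m[:400,360:800]=b;cv2.imwrite('pics/m.png',m)
for t,(u,v) in (('top',(357,160)),('scene',(440,257))):
    P=cloud(t)[v-45:v+45,u-45:u+45].reshape(-1,3);P=P[np.isfinite(P[:,0])]
    # ransac plane with 30deg tilt
    rng=np.random.default_rng(0);best=(0,)
    for _ in range(3000):
        q=P[rng.choice(len(P),3,0)];n=np.cross(q[1]-q[0],q[2]-q[0]);l=np.linalg.norm(n)
        if l<1e-6: continue
        n/=l;n*=np.sign(n[2])
        if abs(n[2]-.866)>.05: continue
        i=abs((P-q[0])@n)<.0025
        if i.sum()>best[0]:best=(i.sum(),n,i)
    Q=P[best[2]];c=Q.mean(0);n=np.linalg.svd(Q-c)[2][2];n*=np.sign(n[2]);print(t,best[0],n,c,'mid',(Q.min(0)+Q.max(0))/2,Q.max(0)-Q.min(0))
for u,v in((365,270),(384,255),(388,283),(240,235),(227,155),(327,239),(360,295)):print(u,v,px('top',u,v))
for u,v in((341,353),(376,362),(348,386)):print(u,v,px('scene',u,v))
P=cloud('top');
for v in range(180,340,20):print(v,(P[v,180:300:15,2]*100).round(0))
E
```

```text
top 2244 [-0.48777721  0.09967203  0.86725941] [ 0.66075405 -0.169298    0.08647711] mid [ 0.66607349 -0.16901108  0.08973231] [0.1141427  0.11620193 0.06891251]
scene 3400 [-0.49130004  0.1003558   0.86518957] [ 0.65586824 -0.17168591  0.08446274] mid [ 0.6567405  -0.16943494  0.0841054 ] [0.1031503  0.11773121 0.06263931]
365 270 [ 0.44931304 -0.1906926   0.03695812]
384 255 [ 0.47947854 -0.22883547  0.03655313]
388 283 [ 0.42413067 -0.23564347  0.0375541 ]
240 235 [0.49499337 0.03780246 0.16054552]
227 155 [0.6586778  0.07672399 0.09708899]
327 239 [ 0.51117299 -0.11593936  0.03099789]
360 295 [ 0.40155481 -0.18386937  0.0086078 ]
341 353 [ 0.44966879 -0.1907872   0.03695354]
376 362 [ 0.47605994 -0.23220817  0.03746949]
348 386 [ 0.42173865 -0.23860432  0.03716135]
180 [3. 3. 1. 0. 1. 0. 0. 0.]
200 [ 0.  2.  0. 13. 13. 13. -0.  0.]
220 [-0.  0.  0. 16. 16. 16.  6.  0.]
240 [ 0.  0.  0. 16. 16. 16.  5.  0.]
260 [-0.  2. -0. 15. 15. 15.  3.  0.]
280 [ 1. -0.  1. 15. 15. 15.  3.  2.]
300 [ 3.  1.  0. 16. 15. 15.  3.  3.]
320 [ 0.  0. 19. 19. 19. 19.  2.  0.]
```

View pics/m.png

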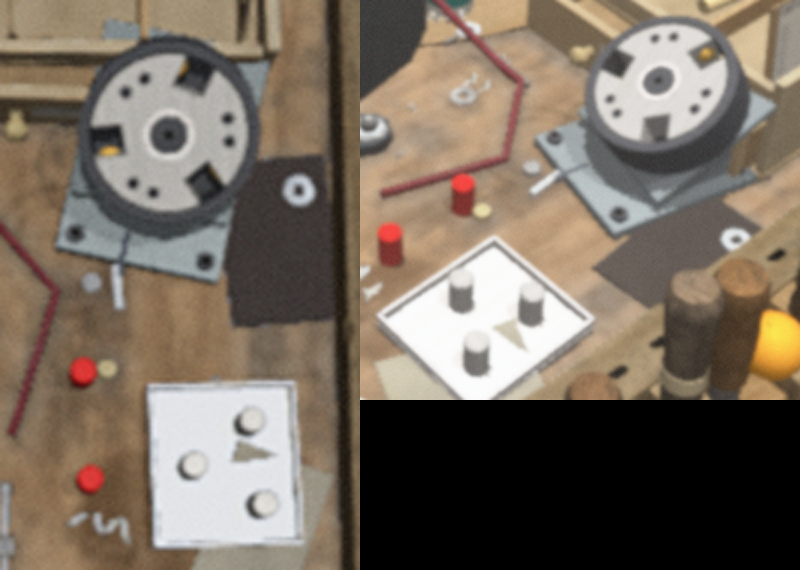

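The crops show pockets at crop pixels (196,75), (107,140) and (205,183), around the hub at (168,133). The face normal is (-0.49, 0.10, 0.866), from both cameras. I'll move over the tray now.

carry_out(moves=[{"tx":3.9,"ty":-4.4,"tz":2,"claw":-1},{"tx":3.9,"ty":-4.4,"tz":2},{"tx":3.9,"ty":-4.4,"tz":2},{"tx":3.9,"ty":-4.4,"tz":1},{"tx":3.9,"ty":-4.4},{"tx":3.9,"ty":-4.4},{"tx":3.7,"ty":-4.6},{"tx":0.6,"ty":-5.6}])

```text
invalid input at $.moves[0]: expected keys tx, ty, tz, wx, wy, wz, claw
```

carry_out(moves=[{"tx":0.7,"ty":-5.6},{"tx":0.7,"ty":-5.6},{"tx":0.7,"ty":-5.6},{"tx":0.7,"ty":-5.6},{"tx":0.7,"ty":-5.6},{"tx":0.5,"ty":-5.6},{"ty":-5.0,"tz":-2},{"tz":-3}])

```text
invalid input at $.moves[0]: expected keys tx, ty, tz, wx, wy, wz, claw
```

```bash
python3 - <<'E'
from h import *
snap('wrist','w1');s=env.get_state();print({k:np.round(s[k],4) for k in('clock','tcp_pos','orientation','wrist_force','joint_pos','finger_gap')})
P=cloud('w1')
q=P.reshape(-1,3);q=q[np.isfinite(q[:,0])]
for c in((.449,-.191),(.4775,-.2305),(.423,-.237)):
    m=(np.hypot(q[:,0]-c[0],q[:,1]-c[1])<.016)&(q[:,2]>.034)&(q[:,2]<.042);t=q[m];print('roller',m.sum(),t.mean(0),(t.min(0)+t.max(0))/2,np.ptp(t,axis=0))
E
```

```text
{'clock': np.float64(0.2), 'tcp_pos': array([0.1286, 0.5601, 0.2307]), 'orientation': array([-1.000e-04,  1.127e-01,  9.936e-01, -5.000e-04]), 'wrist_force': array([-0.1842, -0.4244, -0.6444]), 'joint_pos': array([ 1.2054,  0.3137,  0.0454,  1.3036, -0.    ,  1.4312]), 'finger_gap': np.float64(0.0857)}<stdin>:6: RuntimeWarning: Mean of empty slice.
  ret = um.true_divide(
Traceback (most recent call last):
ValueError: zero-size array to reduction operation minimum which has no identity
```

View pics/w1.png

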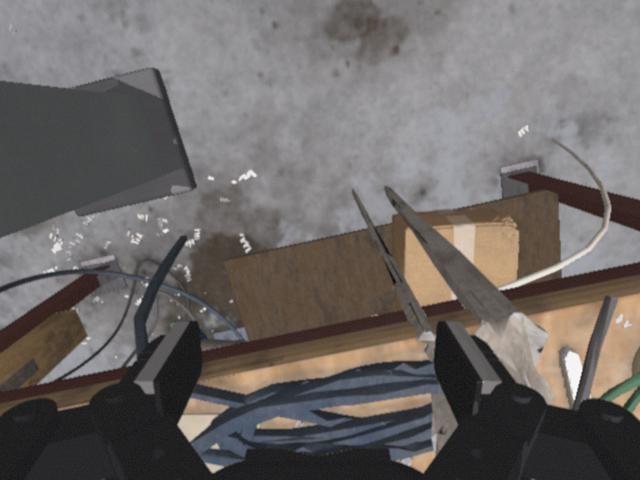

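The wrist view still shows the start pose, with the fingertips at about (170,360) and (465,360). The moves were refused because every row needs all the keys.

carry_out(moves=[{"tx":3.9,"ty":-4.4,"tz":2,"wx":0,"wy":0,"wz":0,"claw":-1},{"tx":3.9,"ty":-4.4,"tz":2,"wx":0,"wy":0,"wz":0,"claw":-1},{"tx":3.9,"ty":-4.4,"tz":2,"wx":0,"wy":0,"wz":0,"claw":-1},{"tx":3.9,"ty":-4.4,"tz":1,"wx":0,"wy":0,"wz":0,"claw":-1},{"tx":3.9,"ty":-4.4,"tz":0,"wx":0,"wy":0,"wz":0,"claw":-1},{"tx":3.9,"ty":-4.4,"tz":0,"wx":0,"wy":0,"wz":0,"claw":-1},{"tx":3.7,"ty":-4.6,"tz":0,"wx":0,"wy":0,"wz":0,"claw":-1},{"tx":0.6,"ty":-5.6,"tz":0,"wx":0,"wy":0,"wz":0,"claw":-1}])

```text
clock: 1.2
tcp_pos: [0.4078, 0.1928, 0.3007]
orientation: [0.0, 0.113, 0.994, -0.0]
wrist_force: [0.3, -0.2, -0.2]
finger_gap: 0.0855
grip_force: 0.0
```

carry_out(moves=[{"tx":0.7,"ty":-5.6,"tz":0,"wx":0,"wy":0,"wz":0,"claw":-1},{"tx":0.7,"ty":-5.6,"tz":0,"wx":0,"wy":0,"wz":0,"claw":-1},{"tx":0.7,"ty":-5.6,"tz":0,"wx":0,"wy":0,"wz":0,"claw":-1},{"tx":0.7,"ty":-5.6,"tz":0,"wx":0,"wy":0,"wz":0,"claw":-1},{"tx":0.7,"ty":-5.6,"tz":0,"wx":0,"wy":0,"wz":0,"claw":-1},{"tx":0.5,"ty":-5.6,"tz":0,"wx":0,"wy":0,"wz":0,"claw":-1},{"tx":0,"ty":-5.0,"tz":-2,"wx":0,"wy":0,"wz":0,"claw":-1},{"tx":0,"ty":-3,"tz":-3,"wx":0,"wy":0,"wz":0,"claw":-1}])

```text
clock: 2.2
tcp_pos: [0.4461, -0.2245, 0.2512]
orientation: [0.001, 0.114, 0.994, -0.001]
wrist_force: [0.1, 0.4, -0.1]
finger_gap: 0.0851
grip_force: 0.0
```

```bash
cat >> h.py <<'E'
def st():
    s=env.get_state();q=s['orientation'];M=R.from_quat([q[1],q[2],q[3],q[0]]).as_matrix()
    print('t',round(s['clock'],2),'tcp',s['tcp_pos'].round(4),'ty',M[:,1].round(3),'tz',M[:,2].round(3),'F',s['wrist_force'].round(1),'gap',round(s['finger_gap'],4),'grip',round(s['grip_force'],1));return s['tcp_pos'],M
E
python3 - <<'E'
from h import *
st();snap('wrist','w1')
P=cloud('w1')
q=P.reshape(-1,3);q=q[np.isfinite(q[:,0])]
for c in((.449,-.191),(.4775,-.2305),(.423,-.237)):
    m=(np.hypot(q[:,0]-c[0],q[:,1]-c[1])<.016)&(q[:,2]>.033)&(q[:,2]<.042);t=q[m];print('roller',m.sum())
    if m.sum(): print(t.mean(0),(t.min(0)+t.max(0))/2,np.ptp(t,axis=0))
E
```

```text
t 2.2 tcp [ 0.4461 -0.2245  0.2512] ty [ 0.226  0.974 -0.001] tz [ 0.002 -0.001 -1.   ] F [ 0.1  0.4 -0.1] gap 0.0851 grip 0.0
roller 305
[ 0.44930514 -0.19113941  0.03641965] [ 0.44963629 -0.19118679  0.03600273] [0.01743264 0.01744308 0.00587666]
roller 279
[ 0.47902379 -0.22941037  0.03639407] [ 0.47968722 -0.22973372  0.0360537 ] [0.01747977 0.01736374 0.00566813]
roller 306
[ 0.42415654 -0.23718099  0.03639915] [ 0.42435765 -0.2370673   0.03593128] [0.01755375 0.0173556  0.00578742]
```

View pics/w1.png

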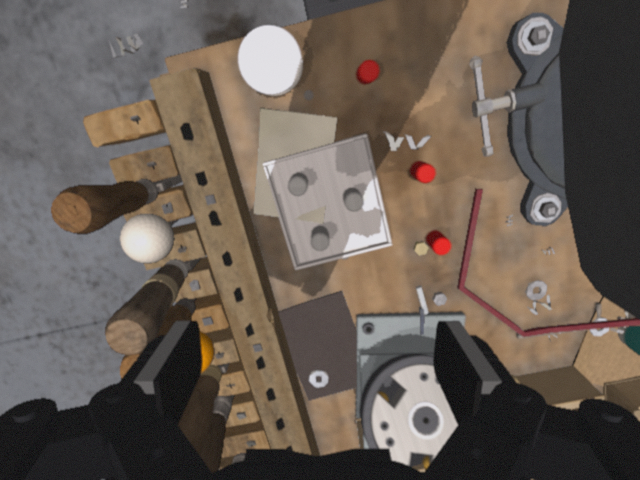

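The wrist view shows the rollers at (298,183), (354,198) and (320,236), and the clutch is partly visible at the bottom. I'll tilt and look at the clutch square on.

carry_out(moves=[{"tx":3.85,"ty":1.65,"tz":-1.5,"wx":-0.026,"wy":-0.128,"wz":0,"claw":-1},{"tx":3.85,"ty":1.65,"tz":-1.5,"wx":-0.026,"wy":-0.128,"wz":0,"claw":-1},{"tx":3.85,"ty":1.65,"tz":-1.5,"wx":-0.026,"wy":-0.128,"wz":0,"claw":-1},{"tx":3.85,"ty":1.65,"tz":-1.5,"wx":-0.026,"wy":-0.128,"wz":0,"claw":-1},{"tx":0,"ty":0,"tz":0,"wx":0,"wy":0,"wz":0,"claw":-1}])

```text
clock: 2.88
tcp_pos: [0.5973, -0.1525, 0.1875]
orientation: [0.255, 0.108, 0.961, -0.021]
wrist_force: [-0.4, 0.6, 0.0]
finger_gap: 0.0855
grip_force: 0.0
```

```bash
cat > pl.py <<'E'
from h import *
import sys
def face(tag):
    P=cloud(tag);c0=np.array([.658,-.17,.086]);n=np.array([-.49,.1,.866])
    for tol in(.012,.004,.002,.0015):
        d=(P-c0)@n;r=np.linalg.norm(P-c0-d[...,None]*n,axis=-1)
        i=(abs(d)<tol)&(r<.056)&(r>.02);Q=P[i];c=Q.mean(0);n=np.linalg.svd(Q-c,full_matrices=False)[2][2];n*=np.sign(n[2])
        c0=c0+n*((c-c0)@n)
    return n,c0,P
def rectify(tag,n,c0,s=5,half=64):
    # face picture: right=-y' , up=+x' upslope ; s px/mm
    d=np.load(f'pics/{tag}.npz');ey=np.cross(n,[0,0,1.]);ey/=np.linalg.norm(ey);
    if ey[1]<0: ey=-ey
    ex=np.cross(ey,n)  # upslope
    N=2*half*s;v,u=np.mgrid[:N,:N]
    X=c0+((half-v/s)/1000)[...,None]*ex-((u/s-half)/1000)[...,None]*ey
    C=(X-d['W'][:3,3])@d['W'][:3,:3];fx,fy,cx,cy=d['K']
    im=cv2.remap(d['im'],(C[...,0]/C[...,2]*fx+cx).astype('f4'),(C[...,1]/C[...,2]*fy+cy).astype('f4'),cv2.INTER_CUBIC)
    return im,ex,ey
E
python3 - <<'E'
from pl import *
st();snap('wrist','w2');n,c0,P=face('w2');print(n,c0)
im,ex,ey=rectify('w2',n,c0,s=4.5);print('ex',ex,'ey',ey);cv2.imwrite('pics/r2.png',im);print(im.shape)
E
```

```text
t 2.88 tcp [ 0.5973 -0.1525  0.1875] ty [0.218 0.976 0.014] tz [ 0.485 -0.096 -0.869] F [-0.4  0.6  0. ] gap 0.0855 grip 0.0
[-0.48995247  0.10105207  0.86587243] [ 0.65834091 -0.17006933  0.08539351]
ex [ 0.84802343 -0.17490376  0.50026487] ey [ 0.20199714  0.97938611 -0.        ]
(576, 576, 3)
```

View pics/r2.png

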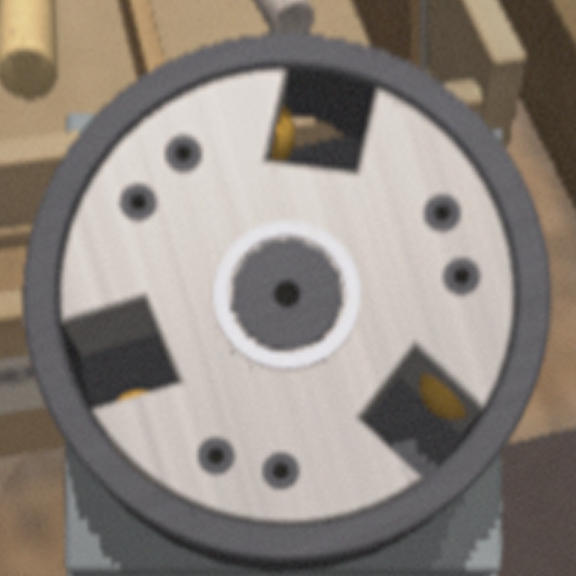

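The rectified face view has the hub at (288,294). The inner corners of the pockets are at (264,160) and (358,172), (147,296) and (180,381), and (416,344) and (360,416). That puts the pockets at 79.6°, 199.6° and 319.6°. Next I'll fetch roller A.

carry_out(moves=[{"tx":-3.7,"ty":-0.96,"tz":-2.2,"wx":0.026,"wy":0.128,"wz":0,"claw":0},{"tx":-3.7,"ty":-0.96,"tz":-2.2,"wx":0.026,"wy":0.128,"wz":0,"claw":0},{"tx":-3.7,"ty":-0.96,"tz":-2.2,"wx":0.026,"wy":0.128,"wz":0,"claw":0},{"tx":-3.7,"ty":-0.96,"tz":-2.2,"wx":0.026,"wy":0.128,"wz":0,"claw":0},{"tx":0,"ty":0,"tz":-2,"wx":0,"wy":0,"wz":0,"claw":0},{"tx":0,"ty":0,"tz":0,"wx":0,"wy":0,"wz":0,"claw":0}])

```text
clock: 3.68
tcp_pos: [0.4513, -0.1947, 0.0832]
orientation: [-0.001, 0.113, 0.994, 0.001]
wrist_force: [-0.9, 0.7, 0.9]
finger_gap: 0.0425
grip_force: 0.0
```

```bash
cat >> pl.py <<'E'
n=np.array([-.48995,.10105,.86587]);ex=np.array([.84802,-.1749,.50026]);ey=np.array([.202,.97939,0])
c=np.array([.65834,-.17007,.08539])-.00133*ex
def pk(k,cw=.0006):
    a=np.radians(79.6+120*k)-cw/.04;return c+.04*(np.sin(a)*ex-np.cos(a)*ey)
E
python3 - <<'E'
from pl import *
p,M=st();print('to A',((np.array([.4494,-.1911,.025])-p)*100).round(2))
Rd=np.column_stack([np.cross(ey,[0,0,-1.]),ey,[0,0,-1]]);print('rot',R.from_matrix(Rd@M.T).as_rotvec().round(3))
Ri=np.column_stack([np.cross(ey,-n),ey,-n]);print('rot tilt',R.from_matrix(Ri@Rd.T).as_rotvec().round(4))
for k in range(3):print(k,pk(k).round(4))
E
```

```text
t 3.67 tcp [ 0.4513 -0.1947  0.0832] ty [0.225 0.974 0.001] tz [-0.002  0.001 -1.   ] F [-0.9  0.7  0.9] gap 0.0425 grip 0.0
to A [-0.19  0.36 -5.82]
rot [-0.001 -0.002  0.024]
rot tilt [-0.1058 -0.5131  0.    ]
0 [ 0.6889 -0.1843  0.1043]
1 [ 0.654  -0.1305  0.0783]
2 [ 0.6288 -0.1947  0.0715]
```

carry_out(moves=[{"tx":-0.19,"ty":0.36,"tz":-2.9,"wx":0,"wy":0,"wz":0.024,"claw":0},{"tx":0,"ty":0,"tz":-2.9,"wx":0,"wy":0,"wz":0,"claw":0},{"tx":0,"ty":0,"tz":0,"wx":0,"wy":0,"wz":0,"claw":0.6},{"tx":0,"ty":0,"tz":0,"wx":0,"wy":0,"wz":0,"claw":0.6},{"tx":0,"ty":0,"tz":0,"wx":0,"wy":0,"wz":0,"claw":1},{"tx":0,"ty":0,"tz":0,"wx":0,"wy":0,"wz":0,"claw":1},{"tx":0,"ty":0,"tz":0,"wx":0,"wy":0,"wz":0,"claw":1},{"tx":0,"ty":0,"tz":0,"wx":0,"wy":0,"wz":0,"claw":1}], newtons=50)

```text
clock: 4.68
tcp_pos: [0.4508, -0.1909, 0.0264]
orientation: [0.001, 0.101, 0.995, -0.0]
wrist_force: [-0.3, -0.1, 6.2]
finger_gap: 0.0153
grip_force: 49.5
```

```bash
python3 - <<'E'
from pl import *
p,M=st();L=.020
for k in range(3):print(k,((pk(k)+.05*n-p)*100).round(2))
E
```

```text
t 4.67 tcp [ 0.4508 -0.1909  0.0264] ty [ 0.2    0.98  -0.001] tz [ 0.002 -0.001 -1.   ] F [-0.3 -0.1  6.2] gap 0.0153 grip 49.5
0 [21.36  1.16 12.12]
1 [17.87  6.55  9.51]
2 [15.35  0.13  8.84]
```

```bash
python3 - <<'E'
from pl import *
snap('wrist','w3');d=np.load('pics/w3.npz');u,v=proj('w3',np.array([.4494,-.1911,.037]));print(u,v)
u0,v0=int(u)-100,max(0,min(int(v)-75,330));cv2.imwrite('pics/c3.png',cv2.resize(d['im'][v0:v0+150,u0:u0+200],None,fx=4,fy=4,interpolation=cv2.INTER_CUBIC));print(u0,v0)
P=cloud('w3')
for z0 in np.arange(.010,.045,.003):
    q=P.reshape(-1,3);m=(np.hypot(q[:,0]-.4494,q[:,1]+.1911)<.014)&(abs(q[:,2]-z0)<.0015);
    if m.sum()>3:print(z0.round(3),m.sum(),q[m].min(0).round(4),q[m].max(0).round(4))
E
```

```text
317.02081681891707 335.2990832513695
217 260
0.01 110 [ 0.441  -0.1994  0.0085] [ 0.4489 -0.1827  0.0115]
0.013 109 [ 0.4409 -0.1991  0.0115] [ 0.4496 -0.1824  0.0145]
0.016 106 [ 0.4412 -0.1983  0.0145] [ 0.449  -0.1824  0.0175]
0.019 131 [ 0.441  -0.1982  0.0175] [ 0.4486 -0.1825  0.0204]
0.022 122 [ 0.4408 -0.1974  0.0205] [ 0.448  -0.1829  0.0235]
0.025 132 [ 0.4408 -0.1978  0.0235] [ 0.4478 -0.1823  0.0265]
0.028 149 [ 0.4386 -0.1998  0.0265] [ 0.4477 -0.1796  0.0295]
0.031 222 [ 0.4381 -0.2007  0.0295] [ 0.462  -0.1787  0.0325]
0.034 311 [ 0.4377 -0.2007  0.0325] [ 0.4596 -0.1791  0.0355]
0.037 1455 [ 0.438  -0.2     0.0355] [ 0.4588 -0.179   0.0385]
0.04 113 [ 0.438  -0.2007  0.0385] [ 0.4624 -0.1785  0.0415]
0.043 118 [ 0.4378 -0.1996  0.0415] [ 0.4572 -0.1791  0.0445]
```

View pics/c3.png

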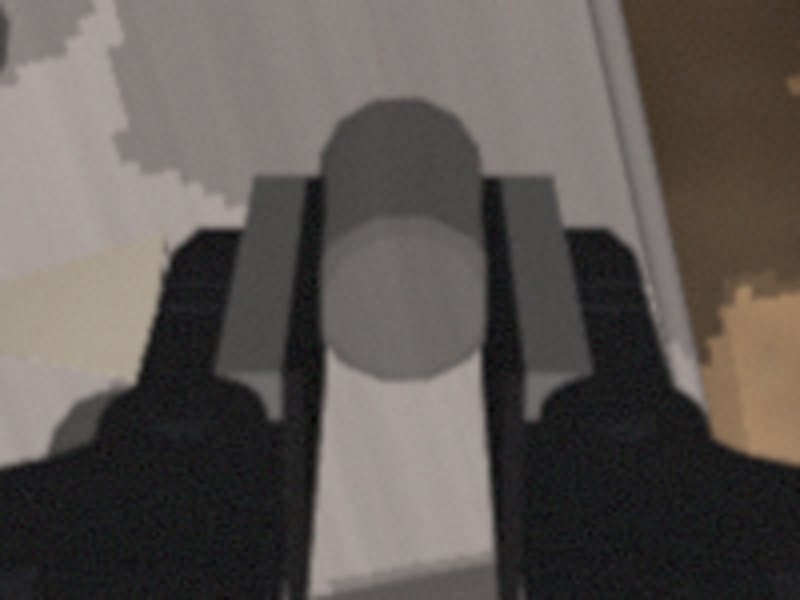

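The crop shows the roller held squarely between the pads. The tips are about 10 mm below its top and its top is at crop pixel (405,300). I'll lift it and tilt towards pocket 2.

carry_out(moves=[{"tx":0,"ty":0,"tz":3,"wx":0,"wy":0,"wz":0,"claw":1},{"tx":0,"ty":0,"tz":5,"wx":0,"wy":0,"wz":0,"claw":1},{"tx":5,"ty":0,"tz":1,"wx":-0.0353,"wy":-0.171,"wz":0,"claw":1},{"tx":5,"ty":0,"tz":1,"wx":-0.0353,"wy":-0.171,"wz":0,"claw":1},{"tx":4.7,"ty":0,"tz":1,"wx":-0.0353,"wy":-0.171,"wz":0,"claw":1},{"tx":0,"ty":0,"tz":0,"wx":0,"wy":0,"wz":0,"claw":1},{"tx":0,"ty":0,"tz":0,"wx":0,"wy":0,"wz":0,"claw":1}], newtons=60)

```text
clock: 5.6
tcp_pos: [0.5954, -0.1898, 0.1344]
orientation: [0.256, 0.097, 0.962, -0.026]
wrist_force: [-0.1, 0.4, -1.5]
finger_gap: 0.0145
grip_force: 58.7
```

```bash
cat >> pl.py <<'E'
from scipy.optimize import least_squares
Ri=np.column_stack([np.cross(ey,-n),ey,-n])
def held(tag,p,M):
    P=cloud(tag);q=(P.reshape(-1,3)-p)@M;q=q[np.isfinite(q[:,0])]
    m=(abs(q[:,0])<.02)&(abs(q[:,1])<.0085)&(q[:,2]>.003)&(q[:,2]<.0175);s=q[m]
    f=lambda x:np.hypot(s[:,0]-x[0]-x[2]*(s[:,2]-.01),s[:,1]-x[1]-x[3]*(s[:,2]-.01))-.009
    r=least_squares(f,[0,0,0,0],loss='soft_l1',f_scale=.0005)
    e=q[(np.hypot(q[:,0]-r.x[0],q[:,1]-r.x[1])<.0085)&(q[:,2]<.03)&(q[:,2]>-.02)]
    print('held axis(tool mm)',(r.x[:2]*1e3).round(2),'slope',r.x[2:].round(3),len(s),'rms',np.sqrt(np.mean(r.fun**2))*1e3,'zrange',np.percentile(e[:,2],[1,99]).round(4));return r.x
def go(k,h,off,cw=.0006):
    p,M=st();t=pk(k,cw)+h*n-M[:,:2]@np.array(off);d=t-p
    print('pocket',k,'go cm',(d*100).round(2),'face h mm',((p-pk(k))@n*1e3).round(1),'rot',R.from_matrix(Ri@M.T).as_rotvec().round(4));return d
E
python3 - <<'E'
from pl import *
p,M=st();snap('wrist','w4');x=held('w4',p,M)
nn,cc,_=face('w4');print(nn,cc,(cc-c)@n)
go(2,.030,x[:2])
E
```

```text
t 5.6 tcp [ 0.5954 -0.1898  0.1344] ty [ 0.201  0.98  -0.   ] tz [ 0.486 -0.1   -0.868] F [-0.1  0.4 -1.5] gap 0.0145 grip 58.7
held axis(tool mm) [ 0.51 -0.58] slope [ 0.008 -0.023] 548 rms 0.23975138194974344 zrange [-0.0153  0.0022]
[-0.48998042  0.10112176  0.86584847] [ 0.65833829 -0.17006788  0.08540605] 1.4943367684024187e-05
t 5.65 tcp [ 0.5959 -0.1902  0.1347] ty [ 0.201  0.98  -0.   ] tz [ 0.487 -0.1   -0.868] F [ 0.1 -0.9 -0.1] gap 0.0148 grip 58.7
pocket 2 go cm [ 1.88 -0.09 -3.7 ] face h mm 71.3 rot [-0.0004 -0.0035 -0.0011]
```

carry_out(moves=[{"tx":0.94,"ty":-0.05,"tz":-1.85,"wx":0,"wy":0,"wz":0,"claw":1},{"tx":0.94,"ty":-0.04,"tz":-1.85,"wx":0,"wy":0,"wz":0,"claw":1},{"tx":0.29,"ty":-0.06,"tz":-0.52,"wx":0,"wy":0,"wz":0,"claw":1},{"tx":0.1,"ty":-0.02,"tz":-0.17,"wx":0,"wy":0,"wz":0,"claw":1},{"tx":0.1,"ty":-0.02,"tz":-0.17,"wx":0,"wy":0,"wz":0,"claw":1},{"tx":0.05,"ty":-0.01,"tz":-0.09,"wx":0,"wy":0,"wz":0,"claw":1},{"tx":0,"ty":0,"tz":0,"wx":0,"wy":0,"wz":0,"claw":1}])

```text
clock: 6.52
tcp_pos: [0.6211, -0.1924, 0.0893]
orientation: [0.258, 0.097, 0.961, -0.027]
wrist_force: [0.1, 0.1, -1.5]
finger_gap: 0.0146
grip_force: 58.7
```

```bash
python3 - <<'E'
from pl import *
s=env.get_state();go(2,.014,(.0006,-.0008));print('Fn',s['wrist_force']@n)
E
```

```text
t 6.53 tcp [ 0.6211 -0.1924  0.0893] ty [ 0.201  0.98  -0.001] tz [ 0.49  -0.101 -0.866] F [ 0.1  0.1 -1.5] gap 0.0146 grip 58.7
pocket 2 go cm [ 0.14 -0.01 -0.53] face h mm 19.3 rot [ 0.0011  0.0002 -0.0014]
Fn -1.3562643925046327
```

carry_out(moves=[{"tx":-0.12,"ty":0.04,"tz":-0.07,"wx":0,"wy":0,"wz":0,"claw":1},{"tx":0.05,"ty":-0.01,"tz":-0.09,"wx":0,"wy":0,"wz":0,"claw":1},{"tx":0.05,"ty":-0.01,"tz":-0.09,"wx":0,"wy":0,"wz":0,"claw":1},{"tx":0.05,"ty":-0.01,"tz":-0.09,"wx":0,"wy":0,"wz":0,"claw":1},{"tx":0,"ty":0,"tz":0,"wx":0,"wy":0,"wz":0,"claw":1}])

```text
clock: 7.15
tcp_pos: [0.6213, -0.1922, 0.0853]
orientation: [0.257, 0.097, 0.961, -0.026]
wrist_force: [0.8, -0.0, -1.0]
finger_gap: 0.0146
grip_force: 58.7
```

```bash
python3 - <<'E'
from pl import *
s=env.get_state();go(2,.014,(.0006,-.0008));print('Fn',s['wrist_force']@n, 'ex,ey',s['wrist_force']@ex,s['wrist_force']@ey)
E
```

```text
t 7.15 tcp [ 0.6213 -0.1922  0.0853] ty [ 0.201  0.98  -0.001] tz [ 0.49  -0.101 -0.866] F [ 0.8 -0.  -1. ] gap 0.0146 grip 58.7
pocket 2 go cm [ 0.12 -0.03 -0.13] face h mm 15.8 rot [ 0.0006 -0.0004 -0.0014]
Fn -1.2325729251720912 ex,ey 0.15597477662197284 0.14531856910497215
```

carry_out(moves=[{"tx":0.12,"ty":-0.02,"tz":-0.16,"wx":0,"wy":0,"wz":0,"claw":1},{"tx":0.1,"ty":-0.02,"tz":-0.17,"wx":0,"wy":0,"wz":0,"claw":1},{"tx":0.1,"ty":-0.02,"tz":-0.17,"wx":0,"wy":0,"wz":0,"claw":1},{"tx":0.05,"ty":-0.01,"tz":-0.09,"wx":0,"wy":0,"wz":0,"claw":1},{"tx":0,"ty":0,"tz":0,"wx":0,"wy":0,"wz":0,"claw":1}])

```text
clock: 7.78
tcp_pos: [0.6249, -0.1925, 0.0793]
orientation: [0.257, 0.097, 0.961, -0.026]
wrist_force: [-1.3, 2.3, 0.4]
finger_gap: 0.0146
grip_force: 58.9
```

```bash
python3 - <<'E'
from pl import *
s=env.get_state();go(2,.004,(.0006,-.0008));print('Fn',s['wrist_force']@n, 'ex,ey',s['wrist_force']@ex,s['wrist_force']@ey)
E
```

```text
t 7.78 tcp [ 0.6249 -0.1925  0.0793] ty [ 0.2   0.98 -0.  ] tz [ 0.49  -0.1   -0.866] F [-1.3  2.3  0.4] gap 0.0146 grip 58.9
pocket 2 go cm [ 0.26 -0.1  -0.4 ] face h mm 8.8 rot [ 0.0001 -0.0006 -0.0018]
Fn 1.2126310507541642 ex,ey -1.2791718121970466 2.0270605234217274
```

carry_out(moves=[{"tx":0.1,"ty":-0.02,"tz":-0.17,"wx":0,"wy":0,"wz":0,"claw":1},{"tx":0.1,"ty":-0.02,"tz":-0.17,"wx":0,"wy":0,"wz":0,"claw":1},{"tx":0.05,"ty":-0.01,"tz":-0.09,"wx":0,"wy":0,"wz":0,"claw":1},{"tx":0,"ty":0,"tz":0,"wx":0,"wy":0,"wz":0,"claw":1}])

```text
clock: 8.28
tcp_pos: [0.6272, -0.1929, 0.0744]
orientation: [0.257, 0.097, 0.961, -0.026]
wrist_force: [-1.5, 3.5, -2.2]
finger_gap: 0.0146
grip_force: 58.7
```

```bash
cat >> pl.py <<'E'
def chk(k):
    s=env.get_state();go(k,.0,(.0006,-.0008));F=s['wrist_force'];print('Fn',(F@n).round(1),'ex,ey',(F@ex).round(1),(F@ey).round(1))
E
python3 -c "from pl import *;chk(2)"
```

```text
t 8.28 tcp [ 0.6272 -0.1929  0.0744] ty [ 0.2   0.98 -0.  ] tz [ 0.489 -0.1   -0.867] F [-1.5  3.5 -2.2] gap 0.0146 grip 58.7
pocket 2 go cm [ 0.23 -0.11 -0.26] face h mm 3.5 rot [-0.0002 -0.0014 -0.0019]
Fn -0.8 ex,ey -3.0 3.2
```

carry_out(moves=[{"tx":0.1,"ty":-0.02,"tz":-0.17,"wx":0,"wy":0,"wz":0,"claw":1},{"tx":0,"ty":0,"tz":0,"wx":0,"wy":0,"wz":0,"claw":1},{"tx":0,"ty":0,"tz":0,"wx":0,"wy":0,"wz":0,"claw":0.4},{"tx":0,"ty":0,"tz":0,"wx":0,"wy":0,"wz":0,"claw":0.4},{"tx":-1.23,"ty":0.25,"tz":2.16,"wx":0,"wy":0,"wz":0,"claw":0.4},{"tx":0,"ty":0,"tz":0,"wx":0,"wy":0,"wz":0,"claw":1},{"tx":0,"ty":0,"tz":0,"wx":0,"wy":0,"wz":0,"claw":1},{"tx":0,"ty":0,"tz":0,"wx":0,"wy":0,"wz":0,"claw":1}])

```text
clock: 9.28
tcp_pos: [0.6163, -0.1912, 0.0945]
orientation: [0.257, 0.097, 0.961, -0.026]
wrist_force: [-0.2, 0.0, 0.2]
finger_gap: 0.0
grip_force: 0.0
```

```bash
python3 - <<'E'
from pl import *
p,M=st();snap('wrist','w5');P=cloud('w5');go(2,.014,(0,0),.001)
q=(P-pk(2,.001));h=q@n;r=np.linalg.norm(q-h[...,None]*n,axis=-1);m=(r<.007)&(h<.02)
t=h[m];print('roller top h',np.percentile(t,[5,50,95])*1e3,m.sum())
E
```

```text
t 9.28 tcp [ 0.6163 -0.1912  0.0945] ty [ 0.201  0.98  -0.001] tz [ 0.489 -0.101 -0.866] F [-0.2  0.   0.2] gap 0.0 grip 0.0
t 9.32 tcp [ 0.6162 -0.1911  0.0944] ty [ 0.201  0.98  -0.001] tz [ 0.489 -0.101 -0.866] F [0.2 0.1 0.2] gap 0.0002 grip 0.0
pocket 2 go cm [ 0.55 -0.18 -1.09] face h mm 26.3 rot [ 0.0005 -0.0009 -0.0013]
roller top h [10.98935496 11.90308479 12.85765695] 263
```

carry_out(moves=[{"tx":0.55,"ty":-0.18,"tz":-1.09,"wx":0,"wy":0,"wz":0,"claw":1},{"tx":0.1,"ty":-0.02,"tz":-0.17,"wx":0,"wy":0,"wz":0,"claw":1},{"tx":0.1,"ty":-0.02,"tz":-0.17,"wx":0,"wy":0,"wz":0,"claw":1},{"tx":0.1,"ty":-0.02,"tz":-0.17,"wx":0,"wy":0,"wz":0,"claw":1},{"tx":0.1,"ty":-0.02,"tz":-0.17,"wx":0,"wy":0,"wz":0,"claw":1},{"tx":0.1,"ty":-0.02,"tz":-0.17,"wx":0,"wy":0,"wz":0,"claw":1},{"tx":0,"ty":0,"tz":0,"wx":0,"wy":0,"wz":0,"claw":1}])

```text
clock: 10.2
tcp_pos: [0.6268, -0.1938, 0.0755]
orientation: [0.258, 0.097, 0.961, -0.026]
wrist_force: [0.2, 0.0, 0.6]
finger_gap: -0.0004
grip_force: 0.0
```

```bash
python3 -c "from pl import *;chk(2)"
```

```text
t 10.2 tcp [ 0.6268 -0.1938  0.0755] ty [ 0.2    0.98  -0.001] tz [ 0.49  -0.101 -0.866] F [0.2 0.  0.6] gap -0.0004 grip 0.0
pocket 2 go cm [ 0.26 -0.02 -0.36] face h mm 4.4 rot [ 0.0005 -0.0003 -0.0017]
Fn 0.4 ex,ey 0.4 0.1
```

carry_out(moves=[{"tx":0.1,"ty":-0.02,"tz":-0.17,"wx":0,"wy":0,"wz":0,"claw":1},{"tx":0.08,"ty":-0.01,"tz":-0.13,"wx":0,"wy":0,"wz":0,"claw":1},{"tx":0.03,"ty":0,"tz":-0.05,"wx":0,"wy":0,"wz":0,"claw":1},{"tx":0.02,"ty":0,"tz":-0.04,"wx":0,"wy":0,"wz":0,"claw":1},{"tx":0,"ty":0,"tz":0,"wx":0,"wy":0,"wz":0,"claw":1}])

```text
clock: 10.82
tcp_pos: [0.6287, -0.1941, 0.072]
orientation: [0.257, 0.097, 0.961, -0.026]
wrist_force: [-5.4, 1.7, 6.7]
finger_gap: -0.0
grip_force: 4.1
```

```bash
python3 -c "from pl import *;chk(2)"
```

```text
t 10.82 tcp [ 0.6287 -0.1941  0.072 ] ty [ 0.201  0.98  -0.001] tz [ 0.49  -0.101 -0.866] F [-5.4  1.7  6.7] gap -0.0 grip 4.1
pocket 2 go cm [ 0.07  0.01 -0.02] face h mm 0.5 rot [ 0.0007 -0.0005 -0.0014]
Fn 8.6 ex,ey -1.5 0.5
```

carry_out(moves=[{"tx":0.03,"ty":0,"tz":-0.05,"wx":0,"wy":0,"wz":0,"claw":1},{"tx":0.03,"ty":0,"tz":-0.05,"wx":0,"wy":0,"wz":0,"claw":1},{"tx":0,"ty":0,"tz":0,"wx":0,"wy":0,"wz":0,"claw":1}])

```text
clock: 11.2
tcp_pos: [0.629, -0.1942, 0.072]
orientation: [0.258, 0.097, 0.961, -0.027]
wrist_force: [-14.2, 2.7, 15.9]
finger_gap: -0.0001
grip_force: 10.8
```

carry_out(moves=[{"tx":-0.5,"ty":0.1,"tz":0.87,"wx":0,"wy":0,"wz":0,"claw":1},{"tx":-2.94,"ty":0.61,"tz":5.2,"wx":0,"wy":0,"wz":0,"claw":0},{"tx":0,"ty":0,"tz":0,"wx":0,"wy":0,"wz":0,"claw":0}])

```text
clock: 11.58
tcp_pos: [0.5967, -0.1882, 0.1363]
orientation: [0.261, 0.097, 0.96, -0.028]
wrist_force: [-0.2, 0.2, -0.3]
finger_gap: 0.0357
grip_force: 0.0
```

```bash
cat >> pl.py <<'E'
def top(tag,k):
    p,M=st();snap('wrist',tag);P=cloud(tag);q=P-pk(k,.001);h=q@n;r=np.linalg.norm(q-h[...,None]*n,axis=-1);m=(r<.0065)&(h<.02)
    print('roller top h mm',(np.percentile(h[m],[5,50,95])*1e3).round(2),m.sum())
Rd=np.column_stack([np.cross(ey,[0,0,-1.]),ey,[0,0,-1]])
def pick(x,y):
    p,M=st();d=np.array([x,y,.025])-p;print('pick',(d*100).round(2),'rot',R.from_matrix(Rd@M.T).as_rotvec().round(3))
E
python3 -c "
from pl import *
top('w6',2);pick(.479,-.2294)"
```

```text
t 11.57 tcp [ 0.5967 -0.1882  0.1363] ty [ 0.201  0.98  -0.003] tz [ 0.495 -0.104 -0.862] F [-0.2  0.2 -0.3] gap 0.0357 grip 0.0
roller top h mm [-1.01  0.05  1.01] 396
t 11.62 tcp [ 0.5964 -0.188   0.1345] ty [ 0.201  0.98  -0.002] tz [ 0.494 -0.103 -0.863] F [-0.4 -0.8  0.3] gap 0.042 grip 0.0
pick [-11.74  -4.14 -10.95] rot [ 0.109  0.517 -0.002]
```

carry_out(moves=[{"tx":-3.9,"ty":-1.38,"tz":-1.4,"wx":0.036,"wy":0.172,"wz":0,"claw":0},{"tx":-3.9,"ty":-1.38,"tz":-1.4,"wx":0.036,"wy":0.172,"wz":0,"claw":0},{"tx":-3.94,"ty":-1.38,"tz":-1.4,"wx":0.037,"wy":0.173,"wz":0,"claw":0},{"tx":0,"ty":0,"tz":-2,"wx":0,"wy":0,"wz":0,"claw":0},{"tx":0,"ty":0,"tz":0,"wx":0,"wy":0,"wz":0,"claw":0}])

```text
clock: 12.25
tcp_pos: [0.4767, -0.228, 0.0668]
orientation: [-0.004, 0.101, 0.995, 0.003]
wrist_force: [0.3, 0.4, 1.0]
finger_gap: 0.0429
grip_force: 0.0
```

```bash
python3 -c "
from pl import *
pick(.479,-.2294)"
```

```text
t 12.25 tcp [ 0.4767 -0.228   0.0668] ty [0.201 0.98  0.004] tz [-0.008  0.006 -1.   ] F [0.3 0.4 1. ] gap 0.0429 grip 0.0
pick [ 0.23 -0.14 -4.18] rot [-0.006 -0.008 -0.001]
```

carry_out(moves=[{"tx":0.15,"ty":-0.14,"tz":-2.1,"wx":-0.004,"wy":-0.006,"wz":0,"claw":0},{"tx":0,"ty":0,"tz":-2.1,"wx":0,"wy":0,"wz":0,"claw":0},{"tx":0,"ty":0,"tz":0,"wx":0,"wy":0,"wz":0,"claw":0.6},{"tx":0,"ty":0,"tz":0,"wx":0,"wy":0,"wz":0,"claw":1},{"tx":0,"ty":0,"tz":0,"wx":0,"wy":0,"wz":0,"claw":1},{"tx":0,"ty":0,"tz":0,"wx":0,"wy":0,"wz":0,"claw":1},{"tx":0,"ty":0,"tz":0,"wx":0,"wy":0,"wz":0,"claw":1}], newtons=60)

```text
clock: 13.12
tcp_pos: [0.4796, -0.2301, 0.0279]
orientation: [0.001, 0.101, 0.995, -0.001]
wrist_force: [0.4, -0.2, 0.3]
finger_gap: 0.0147
grip_force: 58.6
```

```bash
python3 -c "
from pl import *
go(0,.06,(0,0));go(1,.06,(0,0))"
```

```text
t 13.12 tcp [ 0.4796 -0.2301  0.0279] ty [ 0.201  0.98  -0.001] tz [ 0.003 -0.001 -1.   ] F [ 0.4 -0.2  0.3] gap 0.0147 grip 58.6
pocket 0 go cm [17.99  5.18 12.84] face h mm 31.8 rot [-0.1043 -0.5106 -0.001 ]
t 13.12 tcp [ 0.4796 -0.2301  0.0279] ty [ 0.201  0.98  -0.001] tz [ 0.003 -0.001 -1.   ] F [ 0.4 -0.2  0.3] gap 0.0147 grip 58.6
pocket 1 go cm [14.5  10.57 10.23] face h mm 31.8 rot [-0.1043 -0.5106 -0.001 ]
```

carry_out(moves=[{"tx":0,"ty":0,"tz":4,"wx":0,"wy":0,"wz":0,"claw":1},{"tx":0,"ty":0,"tz":5,"wx":0,"wy":0,"wz":0,"claw":1},{"tx":4.5,"ty":1.3,"tz":1,"wx":-0.026,"wy":-0.1277,"wz":0,"claw":1},{"tx":4.5,"ty":1.3,"tz":1,"wx":-0.026,"wy":-0.1277,"wz":0,"claw":1},{"tx":4.5,"ty":1.3,"tz":1,"wx":-0.026,"wy":-0.1277,"wz":0,"claw":1},{"tx":4.49,"ty":1.28,"tz":1,"wx":-0.026,"wy":-0.1277,"wz":0,"claw":1},{"tx":0,"ty":0,"tz":0,"wx":0,"wy":0,"wz":0,"claw":1},{"tx":0,"ty":0,"tz":0,"wx":0,"wy":0,"wz":0,"claw":1}])

```text
clock: 14.12
tcp_pos: [0.6583, -0.1779, 0.1569]
orientation: [0.256, 0.098, 0.961, -0.026]
wrist_force: [-0.1, 0.4, -0.2]
finger_gap: 0.0143
grip_force: 58.7
```

```bash
python3 - <<'E'
from pl import *
p,M=st();snap('wrist','w7');x=held('w7',p,M)
o=x[:2]+x[2:]*.01;print(o);go(0,.026,o)
E
```

```text
t 14.12 tcp [ 0.6583 -0.1779  0.1569] ty [0.201 0.98  0.   ] tz [ 0.487 -0.1   -0.867] F [-0.1  0.4 -0.2] gap 0.0143 grip 58.7
held axis(tool mm) [-0.27 -0.36] slope [ 0.003 -0.009] 549 rms 0.24112727308417783 zrange [-0.0179 -0.0015]
[-0.0002426  -0.00044944]
t 14.18 tcp [ 0.6584 -0.1784  0.1571] ty [0.201 0.98  0.   ] tz [ 0.488 -0.1   -0.867] F [-0.1  0.5 -0.1] gap 0.0147 grip 58.7
pocket 0 go cm [ 1.76 -0.29 -3.03] face h mm 61.2 rot [-0.0009 -0.0027 -0.0006]
```

carry_out(moves=[{"tx":0.88,"ty":-0.15,"tz":-1.51,"wx":0,"wy":-0.002,"wz":0,"claw":1},{"tx":0.88,"ty":-0.14,"tz":-1.52,"wx":0,"wy":0,"wz":0,"claw":1},{"tx":0,"ty":0,"tz":0,"wx":0,"wy":0,"wz":0,"claw":1},{"tx":0,"ty":0,"tz":0,"wx":0,"wy":0,"wz":0,"claw":1}])

```text
clock: 14.68
tcp_pos: [0.6767, -0.1811, 0.1264]
orientation: [0.258, 0.098, 0.961, -0.026]
wrist_force: [-0.7, -0.5, -0.9]
finger_gap: 0.0145
grip_force: 58.7
```

```bash
python3 - <<'E'
from pl import *
go(0,.018,(-.0002,-.0005))
E
```

```text
t 14.68 tcp [ 0.6767 -0.1811  0.1264] ty [0.201 0.98  0.001] tz [ 0.49  -0.1   -0.866] F [-0.7 -0.5 -0.9] gap 0.0145 grip 58.7
pocket 0 go cm [ 0.34 -0.09 -0.65] face h mm 25.4 rot [-0.0009  0.0004 -0.001 ]
```

Lateral is good to within about 0.3 mm, so I'll descend to h = 18, then 14.

carry_out(moves=[{"tx":0.12,"ty":-0.03,"tz":-0.22,"wx":0,"wy":0,"wz":0,"claw":1},{"tx":0.11,"ty":-0.03,"tz":-0.22,"wx":0,"wy":0,"wz":0,"claw":1},{"tx":0.11,"ty":-0.03,"tz":-0.21,"wx":0,"wy":0,"wz":0,"claw":1},{"tx":0,"ty":0,"tz":0,"wx":0,"wy":0,"wz":0,"claw":1}])

```text
clock: 15.18
tcp_pos: [0.6802, -0.1819, 0.1205]
orientation: [0.258, 0.098, 0.961, -0.026]
wrist_force: [-0.3, -0.0, -0.2]
finger_gap: 0.0145
grip_force: 58.7
```

```bash
python3 - <<'E'
from pl import *
chk(0);go(0,.010,(-.0002,-.0005))
E
```

```text
t 15.18 tcp [ 0.6802 -0.1819  0.1205] ty [0.201 0.98  0.001] tz [ 0.491 -0.1   -0.865] F [-0.3 -0.  -0.2] gap 0.0145 grip 58.7
pocket 0 go cm [ 0.94 -0.18 -1.59] face h mm 18.5 rot [-0.0005  0.0014 -0.0011]
Fn -0.0 ex,ey -0.3 -0.1
t 15.18 tcp [ 0.6802 -0.1819  0.1205] ty [0.201 0.98  0.001] tz [ 0.491 -0.1   -0.865] F [-0.3 -0.  -0.2] gap 0.0145 grip 58.7
pocket 0 go cm [ 0.38 -0.09 -0.76] face h mm 18.5 rot [-0.0005  0.0014 -0.0011]
```

carry_out(moves=[{"tx":0.1,"ty":-0.02,"tz":-0.19,"wx":0,"wy":0,"wz":0,"claw":1},{"tx":0.1,"ty":-0.02,"tz":-0.19,"wx":0,"wy":0,"wz":0,"claw":1},{"tx":0.1,"ty":-0.02,"tz":-0.19,"wx":0,"wy":0,"wz":0,"claw":1},{"tx":0.1,"ty":-0.02,"tz":-0.19,"wx":0,"wy":0,"wz":0,"claw":1},{"tx":0,"ty":0,"tz":0,"wx":0,"wy":0,"wz":0,"claw":1}])

```text
clock: 15.8
tcp_pos: [0.6842, -0.1832, 0.1131]
orientation: [0.258, 0.098, 0.961, -0.026]
wrist_force: [-1.3, -1.5, 0.0]
finger_gap: 0.0147
grip_force: 58.9
```

```bash
python3 - <<'E'
from pl import *
chk(0);go(0,.003,(-.0002,-.0005))
E
```

```text
t 15.8 tcp [ 0.6842 -0.1832  0.1131] ty [0.202 0.979 0.   ] tz [ 0.491 -0.101 -0.865] F [-1.3 -1.5  0. ] gap 0.0147 grip 58.9
pocket 0 go cm [ 0.53 -0.05 -0.85] face h mm 10.0 rot [ 0.0003  0.0015 -0.0005]
Fn 0.5 ex,ey -0.9 -1.7
t 15.8 tcp [ 0.6842 -0.1832  0.1131] ty [0.202 0.979 0.   ] tz [ 0.491 -0.101 -0.865] F [-1.3 -1.5  0. ] gap 0.0147 grip 58.9
pocket 0 go cm [ 0.31 -0.03 -0.63] face h mm 10.0 rot [ 0.0003  0.0015 -0.0005]
```

carry_out(moves=[{"tx":0.1,"ty":-0.02,"tz":-0.17,"wx":0,"wy":0,"wz":0,"claw":1},{"tx":0.1,"ty":-0.02,"tz":-0.17,"wx":0,"wy":0,"wz":0,"claw":1},{"tx":0.1,"ty":-0.02,"tz":-0.17,"wx":0,"wy":0,"wz":0,"claw":1},{"tx":0.1,"ty":-0.02,"tz":-0.17,"wx":0,"wy":0,"wz":0,"claw":1},{"tx":0,"ty":0,"tz":0,"wx":0,"wy":0,"wz":0,"claw":1}])

```text
clock: 16.42
tcp_pos: [0.6882, -0.1839, 0.1058]
orientation: [0.258, 0.098, 0.961, -0.026]
wrist_force: [0.1, -4.5, -1.2]
finger_gap: 0.0146
grip_force: 58.6
```

```bash
python3 -c "
from pl import *
chk(0)"
```

```text
t 16.43 tcp [ 0.6882 -0.1839  0.1058] ty [0.201 0.98  0.   ] tz [ 0.491 -0.101 -0.865] F [ 0.1 -4.5 -1.2] gap 0.0146 grip 58.6
pocket 0 go cm [ 0.13  0.02 -0.11] face h mm 1.6 rot [-0.0002  0.0011 -0.0007]
Fn -1.5 ex,ey 0.3 -4.4
```

carry_out(moves=[{"tx":0,"ty":0,"tz":0,"wx":0,"wy":0,"wz":0,"claw":0.4},{"tx":0,"ty":0,"tz":0,"wx":0,"wy":0,"wz":0,"claw":0.4},{"tx":-1.23,"ty":0.25,"tz":2.16,"wx":0,"wy":0,"wz":0,"claw":0.4},{"tx":0,"ty":0,"tz":0,"wx":0,"wy":0,"wz":0,"claw":1},{"tx":0,"ty":0,"tz":0,"wx":0,"wy":0,"wz":0,"claw":1},{"tx":0,"ty":0,"tz":0,"wx":0,"wy":0,"wz":0,"claw":1}])

```text
clock: 17.18
tcp_pos: [0.6758, -0.1807, 0.127]
orientation: [0.258, 0.098, 0.961, -0.026]
wrist_force: [0.0, -0.5, 0.1]
finger_gap: 0.0002
grip_force: 0.0
```

```bash
python3 -c "
from pl import *
top('w8',0);go(0,.014,(0,0),.001)"
```

```text
t 17.18 tcp [ 0.6758 -0.1807  0.127 ] ty [0.201 0.98  0.001] tz [ 0.491 -0.099 -0.866] F [ 0.  -0.5  0.1] gap 0.0002 grip 0.0
roller top h mm [ 8.65  9.88 11.08] 223
t 17.23 tcp [ 0.6758 -0.1808  0.127 ] ty [0.201 0.98  0.001] tz [ 0.491 -0.1   -0.866] F [-0.  -0.5 -0. ] gap 0.0003 grip 0.0
pocket 0 go cm [ 0.61 -0.25 -1.06] face h mm 26.4 rot [-0.001   0.0006 -0.0012]
```

carry_out(moves=[{"tx":0.61,"ty":-0.25,"tz":-1.06,"wx":0,"wy":0,"wz":0,"claw":1},{"tx":0.12,"ty":-0.02,"tz":-0.21,"wx":0,"wy":0,"wz":0,"claw":1},{"tx":0.12,"ty":-0.02,"tz":-0.21,"wx":0,"wy":0,"wz":0,"claw":1},{"tx":0.12,"ty":-0.02,"tz":-0.21,"wx":0,"wy":0,"wz":0,"claw":1},{"tx":0.1,"ty":-0.02,"tz":-0.17,"wx":0,"wy":0,"wz":0,"claw":1},{"tx":0.1,"ty":-0.02,"tz":-0.17,"wx":0,"wy":0,"wz":0,"claw":1},{"tx":0.08,"ty":-0.01,"tz":-0.13,"wx":0,"wy":0,"wz":0,"claw":1},{"tx":0,"ty":0,"tz":0,"wx":0,"wy":0,"wz":0,"claw":1}])

```text
clock: 18.23
tcp_pos: [0.6885, -0.1841, 0.106]
orientation: [0.258, 0.097, 0.961, -0.025]
wrist_force: [0.3, 0.8, 0.7]
finger_gap: 0.0002
grip_force: 0.0
```

```bash
python3 -c "
from pl import *
chk(0)"
```

```text
t 18.23 tcp [ 0.6885 -0.1841  0.106 ] ty [0.2   0.98  0.001] tz [ 0.491 -0.099 -0.865] F [0.3 0.8 0.7] gap 0.0002 grip 0.0
pocket 0 go cm [ 0.1   0.05 -0.13] face h mm 1.6 rot [-0.0012  0.0015 -0.0019]
Fn 0.6 ex,ey 0.5 0.8
```

carry_out(moves=[{"tx":0.05,"ty":0,"tz":-0.09,"wx":0,"wy":0,"wz":0,"claw":1},{"tx":0.05,"ty":0,"tz":-0.09,"wx":0,"wy":0,"wz":0,"claw":1},{"tx":0.05,"ty":0,"tz":-0.09,"wx":0,"wy":0,"wz":0,"claw":1},{"tx":0,"ty":0,"tz":0,"wx":0,"wy":0,"wz":0,"claw":1}])

```text
clock: 18.73
tcp_pos: [0.6895, -0.1845, 0.1051]
orientation: [0.259, 0.098, 0.961, -0.026]
wrist_force: [-11.9, 2.7, 13.6]
finger_gap: -0.0001
grip_force: 8.9
```

carry_out(moves=[{"tx":-0.5,"ty":0.1,"tz":0.87,"wx":0,"wy":0,"wz":0,"claw":1},{"tx":-2.94,"ty":0.61,"tz":5.2,"wx":0,"wy":0,"wz":0,"claw":0},{"tx":0,"ty":0,"tz":0,"wx":0,"wy":0,"wz":0,"claw":0}])

```text
clock: 19.1
tcp_pos: [0.6571, -0.1781, 0.1696]
orientation: [0.262, 0.097, 0.96, -0.027]
wrist_force: [1.0, -0.4, -1.1]
finger_gap: 0.0355
grip_force: 0.0
```

```bash
python3 -c "
from pl import *
top('w9',0);pick(.4242,-.237)"
```

```text
t 19.1 tcp [ 0.6571 -0.1781  0.1696] ty [ 0.201  0.98  -0.001] tz [ 0.497 -0.102 -0.861] F [ 1.  -0.4 -1.1] gap 0.0355 grip 0.0
roller top h mm [-1.   -0.05  0.9 ] 395
t 19.15 tcp [ 0.6566 -0.1779  0.1675] ty [ 0.201  0.98  -0.   ] tz [ 0.495 -0.102 -0.863] F [ 0.5  0.5 -0.5] gap 0.0421 grip 0.0
pick [-23.24  -5.91 -14.25] rot [ 0.107  0.519 -0.001]
```

carry_out(moves=[{"tx":-4.65,"ty":-1.18,"tz":-1.6,"wx":0.0214,"wy":0.1038,"wz":0,"claw":0},{"tx":-4.65,"ty":-1.18,"tz":-1.6,"wx":0.0214,"wy":0.1038,"wz":0,"claw":0},{"tx":-4.65,"ty":-1.18,"tz":-1.6,"wx":0.0214,"wy":0.1038,"wz":0,"claw":0},{"tx":-4.65,"ty":-1.18,"tz":-1.6,"wx":0.0214,"wy":0.1038,"wz":0,"claw":0},{"tx":-4.64,"ty":-1.19,"tz":-1.6,"wx":0.0214,"wy":0.1038,"wz":0,"claw":0},{"tx":0,"ty":0,"tz":-2,"wx":0,"wy":0,"wz":0,"claw":0},{"tx":0,"ty":0,"tz":0,"wx":0,"wy":0,"wz":0,"claw":0}])

```text
clock: 20.02
tcp_pos: [0.4217, -0.2358, 0.0621]
orientation: [-0.004, 0.102, 0.995, 0.002]
wrist_force: [0.2, -0.2, 0.3]
finger_gap: 0.0427
grip_force: 0.0
```

```bash
python3 -c "
from pl import *
pick(.4242,-.237)"
```

```text
t 20.02 tcp [ 0.4217 -0.2358  0.0621] ty [0.202 0.979 0.004] tz [-0.008  0.005 -1.   ] F [ 0.2 -0.2  0.3] gap 0.0427 grip 0.0
pick [ 0.25 -0.12 -3.71] rot [-0.005 -0.008  0.   ]
```

carry_out(moves=[{"tx":0.18,"ty":-0.12,"tz":-1.85,"wx":-0.004,"wy":-0.006,"wz":0,"claw":0},{"tx":0,"ty":0,"tz":-1.85,"wx":0,"wy":0,"wz":0,"claw":0},{"tx":0,"ty":0,"tz":0,"wx":0,"wy":0,"wz":0,"claw":0.6},{"tx":0,"ty":0,"tz":0,"wx":0,"wy":0,"wz":0,"claw":1},{"tx":0,"ty":0,"tz":0,"wx":0,"wy":0,"wz":0,"claw":1},{"tx":0,"ty":0,"tz":0,"wx":0,"wy":0,"wz":0,"claw":1},{"tx":0,"ty":0,"tz":0,"wx":0,"wy":0,"wz":0,"claw":1}], newtons=60)

```text
clock: 20.9
tcp_pos: [0.4252, -0.238, 0.0277]
orientation: [0.001, 0.101, 0.995, -0.001]
wrist_force: [-0.1, 0.4, 0.8]
finger_gap: 0.0142
grip_force: 58.7
```

```bash
python3 -c "
from pl import *
go(1,.06,(0,0))"
```

```text
t 20.9 tcp [ 0.4252 -0.238   0.0277] ty [ 0.201  0.98  -0.002] tz [ 0.002 -0.002 -1.   ] F [-0.1  0.4  0.8] gap 0.0142 grip 58.7
pocket 1 go cm [19.94 11.36 10.26] face h mm 57.4 rot [-1.033e-01 -5.108e-01 -2.000e-04]
```

carry_out(moves=[{"tx":0,"ty":0,"tz":4,"wx":0,"wy":0,"wz":0,"claw":1},{"tx":0,"ty":0,"tz":5,"wx":0,"wy":0,"wz":0,"claw":1},{"tx":5,"ty":2.84,"tz":0.4,"wx":-0.026,"wy":-0.1277,"wz":0,"claw":1},{"tx":5,"ty":2.84,"tz":0.4,"wx":-0.026,"wy":-0.1277,"wz":0,"claw":1},{"tx":5,"ty":2.84,"tz":0.4,"wx":-0.026,"wy":-0.1277,"wz":0,"claw":1},{"tx":4.94,"ty":2.84,"tz":0.2,"wx":-0.026,"wy":-0.1277,"wz":0,"claw":1},{"tx":0,"ty":0,"tz":0,"wx":0,"wy":0,"wz":0,"claw":1},{"tx":0,"ty":0,"tz":0,"wx":0,"wy":0,"wz":0,"claw":1}])

```text
clock: 21.9
tcp_pos: [0.6234, -0.1239, 0.1308]
orientation: [0.256, 0.098, 0.961, -0.026]
wrist_force: [0.3, -0.3, -1.4]
finger_gap: 0.0144
grip_force: 58.9
```

```bash
python3 - <<'E'
from pl import *
p,M=st();snap('wrist','wa');x=held('wa',p,M)
o=x[:2]+x[2:]*.01;print(o);go(1,.026,o)
E
```

```text
t 21.9 tcp [ 0.6234 -0.1239  0.1308] ty [ 0.202  0.979 -0.001] tz [ 0.487 -0.101 -0.867] F [ 0.3 -0.3 -1.4] gap 0.0144 grip 58.9
held axis(tool mm) [ 0.91 -0.33] slope [ 0.   -0.01] 548 rms 0.2518060249650957 zrange [-0.0173  0.0012]
[ 0.00091284 -0.00043062]
t 21.95 tcp [ 0.6237 -0.1246  0.1311] ty [ 0.202  0.979 -0.001] tz [ 0.488 -0.101 -0.867] F [-0.4  0.1 -0.5] gap 0.0144 grip 58.9
pocket 1 go cm [ 1.84 -0.3  -2.98] face h mm 61.2 rot [ 0.0002 -0.0023  0.0005]
```

carry_out(moves=[{"tx":0.92,"ty":-0.15,"tz":-1.49,"wx":0,"wy":-0.002,"wz":0,"claw":1},{"tx":0.92,"ty":-0.15,"tz":-1.49,"wx":0,"wy":0,"wz":0,"claw":1},{"tx":0,"ty":0,"tz":0,"wx":0,"wy":0,"wz":0,"claw":1},{"tx":0,"ty":0,"tz":0,"wx":0,"wy":0,"wz":0,"claw":1}])

```text
clock: 22.45
tcp_pos: [0.6425, -0.1276, 0.1013]
orientation: [0.258, 0.098, 0.961, -0.026]
wrist_force: [0.6, 0.2, -0.6]
finger_gap: 0.0146
grip_force: 58.9
```

```bash
python3 - <<'E'
from pl import *
go(1,.018,(.0009,-.0004))
E
```

```text
t 22.45 tcp [ 0.6425 -0.1276  0.1013] ty [0.202 0.979 0.   ] tz [ 0.49  -0.101 -0.866] F [ 0.6  0.2 -0.6] gap 0.0146 grip 58.9
pocket 1 go cm [ 0.35 -0.08 -0.7 ] face h mm 25.8 rot [0.0001 0.0006 0.0005]
```

carry_out(moves=[{"tx":0.12,"ty":-0.03,"tz":-0.24,"wx":0,"wy":0,"wz":0,"claw":1},{"tx":0.12,"ty":-0.03,"tz":-0.23,"wx":0,"wy":0,"wz":0,"claw":1},{"tx":0.11,"ty":-0.02,"tz":-0.23,"wx":0,"wy":0,"wz":0,"claw":1},{"tx":0,"ty":0,"tz":0,"wx":0,"wy":0,"wz":0,"claw":1}])

```text
clock: 22.95
tcp_pos: [0.6461, -0.1279, 0.0943]
orientation: [0.258, 0.098, 0.961, -0.026]
wrist_force: [0.6, 0.4, -1.2]
finger_gap: 0.0144
grip_force: 58.9
```

```bash
python3 - <<'E'
from pl import *
chk(1);go(1,.010,(.0009,-.0004))
E
```

```text
t 22.95 tcp [ 0.6461 -0.1279  0.0943] ty [0.202 0.979 0.   ] tz [ 0.491 -0.101 -0.865] F [ 0.6  0.4 -1.2] gap 0.0144 grip 58.9
pocket 1 go cm [ 0.85 -0.19 -1.57] face h mm 17.9 rot [ 0.0002  0.0011 -0.0002]
Fn -1.3 ex,ey -0.1 0.5
t 22.95 tcp [ 0.6461 -0.1279  0.0943] ty [0.202 0.979 0.   ] tz [ 0.491 -0.101 -0.865] F [ 0.6  0.4 -1.2] gap 0.0144 grip 58.9
pocket 1 go cm [ 0.38 -0.13 -0.68] face h mm 17.9 rot [ 0.0002  0.0011 -0.0002]
```

It's in (3 mm) with no force, so I'll continue to h ≈ 10.

carry_out(moves=[{"tx":0.1,"ty":-0.03,"tz":-0.17,"wx":0,"wy":0,"wz":0,"claw":1},{"tx":0.1,"ty":-0.03,"tz":-0.17,"wx":0,"wy":0,"wz":0,"claw":1},{"tx":0.1,"ty":-0.03,"tz":-0.17,"wx":0,"wy":0,"wz":0,"claw":1},{"tx":0.1,"ty":-0.02,"tz":-0.17,"wx":0,"wy":0,"wz":0,"claw":1},{"tx":0,"ty":0,"tz":0,"wx":0,"wy":0,"wz":0,"claw":1}])

```text
clock: 23.58
tcp_pos: [0.6505, -0.1292, 0.0878]
orientation: [0.259, 0.098, 0.961, -0.026]
wrist_force: [0.3, 0.2, -0.2]
finger_gap: 0.0145
grip_force: 58.9
```

```bash
python3 - <<'E'
from pl import *
chk(1);go(1,.003,(.0009,-.0004))
E
```

```text
t 23.57 tcp [ 0.6505 -0.1292  0.0878] ty [0.202 0.979 0.   ] tz [ 0.492 -0.101 -0.865] F [ 0.3  0.2 -0.2] gap 0.0145 grip 58.9
pocket 1 go cm [ 0.41 -0.06 -0.92] face h mm 10.0 rot [ 0.0003  0.0019 -0.0002]
Fn -0.3 ex,ey 0.2 0.3
t 23.57 tcp [ 0.6505 -0.1292  0.0878] ty [0.202 0.979 0.   ] tz [ 0.492 -0.101 -0.865] F [ 0.3  0.2 -0.2] gap 0.0145 grip 58.9
pocket 1 go cm [ 0.28 -0.07 -0.64] face h mm 10.0 rot [ 0.0003  0.0019 -0.0002]
```

carry_out(moves=[{"tx":0.09,"ty":-0.02,"tz":-0.17,"wx":0,"wy":0,"wz":0,"claw":1},{"tx":0.09,"ty":-0.02,"tz":-0.17,"wx":0,"wy":0,"wz":0,"claw":1},{"tx":0.09,"ty":-0.02,"tz":-0.17,"wx":0,"wy":0,"wz":0,"claw":1},{"tx":0.05,"ty":-0.01,"tz":-0.09,"wx":0,"wy":0,"wz":0,"claw":1},{"tx":0,"ty":0,"tz":0,"wx":0,"wy":0,"wz":0,"claw":1}])

```text
clock: 24.2
tcp_pos: [0.6539, -0.13, 0.0819]
orientation: [0.259, 0.098, 0.961, -0.026]
wrist_force: [1.5, -1.3, 0.7]
finger_gap: 0.0148
grip_force: 59.0
```

```bash
python3 -c "
from pl import *
chk(1)"
```

```text
t 24.2 tcp [ 0.6539 -0.13    0.0819] ty [ 0.202  0.979 -0.   ] tz [ 0.492 -0.101 -0.865] F [ 1.5 -1.3  0.7] gap 0.0148 grip 59.0
pocket 1 go cm [ 0.07  0.02 -0.33] face h mm 3.2 rot [ 0.0006  0.0022 -0.0001]
Fn -0.3 ex,ey 1.9 -1.0
```

carry_out(moves=[{"tx":0,"ty":0,"tz":0,"wx":0,"wy":0,"wz":0,"claw":0.4},{"tx":0,"ty":0,"tz":0,"wx":0,"wy":0,"wz":0,"claw":0.4},{"tx":-1.23,"ty":0.25,"tz":2.16,"wx":0,"wy":0,"wz":0,"claw":0.4},{"tx":0,"ty":0,"tz":0,"wx":0,"wy":0,"wz":0,"claw":1},{"tx":0,"ty":0,"tz":0,"wx":0,"wy":0,"wz":0,"claw":1},{"tx":0,"ty":0,"tz":0,"wx":0,"wy":0,"wz":0,"claw":1}])

```text
clock: 24.95
tcp_pos: [0.6409, -0.1273, 0.1024]
orientation: [0.258, 0.098, 0.961, -0.026]
wrist_force: [-0.2, 0.0, 0.1]
finger_gap: 0.0001
grip_force: 0.0
```

```bash
python3 -c "
from pl import *
top('wb',1);go(1,.015,(0,0),.001)"
```

```text
t 24.95 tcp [ 0.6409 -0.1273  0.1024] ty [0.202 0.979 0.   ] tz [ 0.49  -0.101 -0.866] F [-0.2  0.   0.1] gap 0.0001 grip 0.0
roller top h mm [11.18 12.26 13.34] 216
t 25.0 tcp [ 0.6409 -0.1273  0.1024] ty [0.202 0.979 0.   ] tz [ 0.49  -0.101 -0.866] F [0.  1.4 0.4] gap 0.0003 grip 0.0
pocket 1 go cm [ 0.61 -0.17 -1.09] face h mm 27.6 rot [-0.0001  0.0002 -0.0001]
```

carry_out(moves=[{"tx":0.61,"ty":-0.17,"tz":-1.09,"wx":0,"wy":0,"wz":0,"claw":1},{"tx":0.12,"ty":-0.02,"tz":-0.21,"wx":0,"wy":0,"wz":0,"claw":1},{"tx":0.12,"ty":-0.02,"tz":-0.21,"wx":0,"wy":0,"wz":0,"claw":1},{"tx":0.12,"ty":-0.02,"tz":-0.21,"wx":0,"wy":0,"wz":0,"claw":1},{"tx":0.12,"ty":-0.02,"tz":-0.21,"wx":0,"wy":0,"wz":0,"claw":1},{"tx":0.1,"ty":-0.02,"tz":-0.17,"wx":0,"wy":0,"wz":0,"claw":1},{"tx":0.08,"ty":-0.01,"tz":-0.13,"wx":0,"wy":0,"wz":0,"claw":1},{"tx":0,"ty":0,"tz":0,"wx":0,"wy":0,"wz":0,"claw":1}])

```text
clock: 26.0
tcp_pos: [0.6537, -0.13, 0.0806]
orientation: [0.258, 0.098, 0.961, -0.026]
wrist_force: [0.4, -0.2, 0.7]
finger_gap: 0.0001
grip_force: 0.0
```

```bash
python3 -c "
from pl import *
chk(1)"
```

```text
t 26.0 tcp [ 0.6537 -0.13    0.0806] ty [0.202 0.979 0.   ] tz [ 0.491 -0.101 -0.865] F [ 0.4 -0.2  0.7] gap 0.0001 grip 0.0
pocket 1 go cm [ 0.09  0.02 -0.2 ] face h mm 2.2 rot [-0.0001  0.001  -0.0003]
Fn 0.4 ex,ey 0.7 -0.1
```

carry_out(moves=[{"tx":0.06,"ty":-0.01,"tz":-0.1,"wx":0,"wy":0,"wz":0,"claw":1},{"tx":0.05,"ty":-0.01,"tz":-0.09,"wx":0,"wy":0,"wz":0,"claw":1},{"tx":0.05,"ty":0,"tz":-0.09,"wx":0,"wy":0,"wz":0,"claw":1},{"tx":0.04,"ty":0,"tz":-0.06,"wx":0,"wy":0,"wz":0,"claw":1},{"tx":0,"ty":0,"tz":0,"wx":0,"wy":0,"wz":0,"claw":1}])

```text
clock: 26.62
tcp_pos: [0.655, -0.1303, 0.0792]
orientation: [0.259, 0.098, 0.961, -0.027]
wrist_force: [-16.6, 2.7, 19.3]
finger_gap: 0.0001
grip_force: 12.9
```

carry_out(moves=[{"tx":-0.5,"ty":0.1,"tz":0.87,"wx":0,"wy":0,"wz":0,"claw":1},{"tx":-2.94,"ty":0.0,"tz":5.2,"wx":0,"wy":0,"wz":0,"claw":1},{"tx":-2,"ty":-2,"tz":3,"wx":0,"wy":0,"wz":0,"claw":1},{"tx":0,"ty":0,"tz":0,"wx":0,"wy":0,"wz":0,"claw":1},{"tx":0,"ty":0,"tz":0,"wx":0,"wy":0,"wz":0,"claw":1}])

```text
clock: 27.25
tcp_pos: [0.6012, -0.1492, 0.1678]
orientation: [0.258, 0.098, 0.961, -0.026]
wrist_force: [-0.2, -0.0, -0.4]
finger_gap: -0.0002
grip_force: 0.0
```

```bash
python3 -c "
from pl import *
for k in range(3): top('wc%d'%k,k)
im,_,_=rectify('wc2',n,c,s=4);cv2.imwrite('pics/r9.png',im)"
```

```text
t 27.25 tcp [ 0.6012 -0.1492  0.1678] ty [0.202 0.979 0.   ] tz [ 0.491 -0.101 -0.865] F [-0.2 -0.  -0.4] gap -0.0002 grip 0.0
roller top h mm [-1.04  0.08  1.07] 152
t 27.3 tcp [ 0.601  -0.1488  0.1669] ty [0.202 0.979 0.001] tz [ 0.49  -0.1   -0.866] F [-0.7  0.8  0.2] gap 0.0001 grip 0.0
roller top h mm [-0.96 -0.08  1.04] 316
t 27.35 tcp [ 0.6009 -0.1487  0.1665] ty [0.201 0.979 0.001] tz [ 0.489 -0.1   -0.866] F [-0.5  0.  -1. ] gap 0.0001 grip 0.0
roller top h mm [-1.07  0.05  1.13] 332
```

View pics/r9.png

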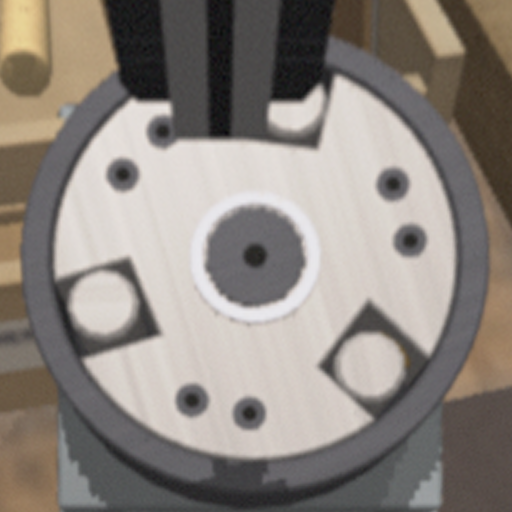

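The rectified view shows rollers flush in all three pockets, at (298,115), (103,303) and (370,365). Their tops are within 0.1 mm of the face, and the gripper is clear.

```bash
python3 -c "
from workcell import env
print(env.hand_in())"
```

```text
the job is handed in; nothing more can be done
None
```

I put all three rollers fully home and flush in the cam pockets (tops within about 0.1 mm of the face by camera), with the gripper clear, and handed the job in at about 27 s; the hand-in returned no verdict.

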